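# Load the drilled block's carriage into the bench jig and lock it with the index plunger

## Robot

A 6-joint arm with a two-finger parallel gripper is mounted at the origin on the work surface. World frame = base frame: x ahead of the robot, y to its left, z up, the work surface at z = 0. Lengths are in m, angles in rad, forces in N, time in s.
With the tool pointing down it reaches from about 0.35 to 0.725 m from the base axis. Payload 6 kg.
Tool frame: the origin (TCP) lies at the very end of the fingers, on their centre line; the grasp point (between the pads) lies 19 mm behind it; z points along the fingers, y is the line along which they close (so a half turn about z gives the same grasp; the last joint's range is limited). The gripper opens to 85 mm and grips with 20 to 120 N. Pads are 22 mm wide; open, the fingers measure 114 mm over their backs; the gripper's body (76 mm by 85 mm) begins 54 mm behind the grasp point. The pads swing forward as they close: fully open they stand 13 mm farther back than shut.
Start: joints at [1.503, 0.04, 0.085, 0, -1.615, -0.334], TCP at [0.235, 0.552, 0.231] pointing down, gripper open.
Joint ranges: [-2.56, 2.56], [-1.29, 2.01], [-1.08, 1.49], [-3.29, 1.98], [-2.81, -0.18], [-2.99, 2.99]. Speed limits (rad/s): [2.57, 2.57, 3.01, 3.14, 3.14, 3.14].

## Interface

Orientations are given as a 3x3 rotation matrix whose columns are the frame's x, y, z axes.
In Python, from workcell import ctrl gives the robot as it stands.
- The arm moves only by the tool carry_out, never from a script. Its arguments are lists of equal length, an entry for each row: "linear": the shift along the world's x, y, z as a fraction of full scale, a list of three; "twist": the turn, a rotation vector about the world's x, y, z as a fraction of full scale, a list of three. A call has 1 to 20 rows; each row is the pose to reach, as a shift and turn from the pose commanded when the call began; what a row does not reach only later rows make up. Full scale, the value 1, is 0.08 m for a shift and 60 degrees for a turn. A row lasts 1/8 s, in which the tool goes at most 62.5 mm and 10.7 degrees, less where a joint would pass 70% of its speed; a pose out of reach is approached as far as the arm can. A call with a number of a shift or a turn outside -1 to 1 is refused whole. A call with a gripper value outside its range is refused whole. "grip" is the finger opening in mm, from 0 to 85.4, set as the call begins (left out, the last holds). The fingers move at their own pace and stop on an object; "force" is the grip in N (left out, the last holds). Time passes only in rows, so rows that repeat a pose let the fingers close. It gives the time, the measured TCP pose, the force, the opening and the grip force at its end, in the units of the state.
- ctrl.sense(): the state, without advancing time (a new reading comes with each control period).
- ctrl.read_camera(name): name is "side" or "top" or "wrist"; returns (picture, depth): 400x640x3 uint8, red, green, blue; 400x640 float32, m along the optical axis (not along the pixel's ray), 0 where there is no reading.
- ctrl.calibration(name): a dict with "camera_matrix" (3x3 intrinsics, pixels), "xyz" and "orientation" of the camera in the world; the wrist camera has in their place "hand_eye" (4x4, takes a point from camera to tool coordinates, whose origin is the TCP and whose axes are the flange's). Camera axes: x right, y down, z forward; pixel columns grow to the right and rows downward; lengths in m; the calibration is good to about 2 mm. A picture is of the moment at which its call begins: read the wrist's pose just before it. calibration takes no time and is no camera call.
- ctrl.sign_off(): hands the job in; it is judged then, once.
The state is a dict: "t": time; "joint_pos": joint angles; "joint_velocities": joint speeds; "joint_torque": joint torques, N m; "tool_pos": TCP position; "orientation": TCP orientation; "force": force on the tool from outside, world axes, zero at the start; "ft_torque": the same for the moment, N m; "gripper_width": opening from 0.0 (shut) to 1.0 (fully open); "gripper_force": force on a finger pad.
Only numpy, scipy, OpenCV 4.12 (cv2) and the standard library are available. Lean on these libraries where they do the work, as an engineer would, in place of code of your own. Each camera call takes 0.05 s, during which the arm holds its last target. There are 200 camera calls.

## Task

Pull the red index plunger of the jig up until it stays out, then lay the carriage with the drilled block in the open lead-in of the jig's guide, nose towards the tunnel, and let go of it. Take it afresh by its blue handle and push it along the guide fully home against the stop, then push the red knob all the way back down so that its pin locks the block. Leave the finished part, the oil bottle and the spanner where they are.

Things in the scene. Friction and masses are not known exactly. Their poses are not given: they have to be found in the camera images.
- guide: Fixed bench jig. Origin on the table under the centre of the tunnel mouth; z up, x into the tunnel (push direction). x -170 to 0 mm: open lead-in, grey floor 8 mm above the table between aluminium rails (tops 18 mm above the table), inner faces 74 mm apart, narrowing over the last 55 mm to 66 mm at the mouth; whole jig 100 mm wide.
- tunnel_roof (a point): Top of the blue tunnel roof, mid-width at the mouth, 64 mm above the table; axes as the guide's. Tunnel: guide x 0 to 120 mm, 66 mm wide inside, 90 mm outside, floor 8 mm, ceiling 54 mm above the table, closed by a red stop at x = 120 mm. On the roof at x = 60 mm, y = 0 the plunger's steel bush, 32 mm across, top at 88 mm, with a small brass detent pin on its +x side.
- guide_seat (a point): Where the carriage's origin lies when fully home: guide x = 25 mm, y = 0, z = 8 mm; axes as the guide's. The tunnel leaves the carriage 2 mm play to each side; pushed askew or off-centre it can jam. To be lowered into the lead-in the carriage's nose must stay behind the mouth: its origin at guide x of about -108 mm (the rear then overhangs the lead-in a little).
- plunger (a joint): Red index plunger, a vertical slide: 0 m = home (pin down across the tunnel), 0.030 m = pulled fully up. It starts home. A spring detent holds it at either end and, past the middle, snaps it to the other: it breaks away at about 10 N pulling up, 7 N pushing down. If the block is not home the pin lands on it and the knob cannot go down.
- plunger_knob (a point): Middle of the plunger's red round knob, 40 mm across, 26 mm high (12 mm above and 14 mm below this point), 108 mm above the table when home, 138 mm when out; at guide x = 60 mm, y = 0. Its pin is 12 mm thick with a tapered end, tip 26 mm above the table when home, 56 mm when out.
- carriage: Loose carriage, about 0.8 kg, flat on the table at the start: steel base plate 190 mm long (x), 62 mm wide (y), 12 mm thick. Origin at the centre of its underside, z up, +x towards its nose (the end that enters the tunnel first). Its balance point is near x = 15 mm. On the plate's front part is a drilled aluminium block, at the rear a blue handle.
- pin_hole (a point): Mouth of the 20 mm hole for the pin, 30 mm deep, in the centre of the block's top: carriage x = 35 mm, y = 0, z = 42 mm; axes as the carriage's. The aluminium block is 110 mm long (carriage x -20 to +90 mm), 50 mm wide (y -25 to +25 mm), 30 mm high (z 12 to 42 mm).
- handle: The blue upright handle fixed on the rear of the carriage, a block 16 mm (carriage x) x 40 mm (carriage y) x 46 mm high. Origin at the centre of its underside, on the plate's top at carriage x = -78 mm, y = 0, z = 12 mm; axes as the carriage's.
- part: Bystander: a finished aluminium part with holes standing on end, 60 x 45 x 100 mm high, origin at the centre of its underside.
- oiler: Bystander: a white oil bottle with red cap, 52 mm across, 130 mm high, origin at the centre of its underside.
- spanner: Bystander: a spanner lying flat, 170 mm long along its x.
There are look-alikes about, which are no part of the job. Leave any black look-alike of the carriage alone.

How it is judged:
By the outcome, as a careful person would: the job done as asked, in the order asked, and still so for the second after the job is handed in, with the robot touching nothing.
It also fails if it takes over 72 s, if anything falls off the work surface, if the arm or the gripper's body presses on something with over 40 N, if the wrist force passes 120 N, or if a joint passes its speed limit or range.

## Working session

There is one attempt and no reset: what is moved stays moved. The work goes in short steps, Python scripts to look and compute and a tool call to move; the robot and the scene stay as the last step left them, time stands still between calls to the robot, and variables do not carry over. Pictures are saved under pics/ and viewed, at most 10 in all, crops included, and the job is handed in when it is done.

Besides the shell and the picture viewer there is one more tool, called after "Emit:" as name(argument=value, ...), one argument or row to a line, values as JSON. carry_out: Moves the arm, as the interface text tells. Shift numbers are shares of 0.08 m and turn numbers shares of 60 degrees, none past 1 either way. Its arguments: {"type":"object","properties":{"linear":{"type":"array"},"twist":{"type":"array"},"grip":{"type":"number"},"force":{"type":"number"}},"required":["linear","twist"]}

```bash
mkdir -p pics; ls; cat > h.py <<'E'
import numpy as np, cv2, pickle
from workcell import ctrl
def grab(n):
    s=ctrl.sense(); im,d=ctrl.read_camera(n); c=ctrl.calibration(n)
    K=np.array(c["camera_matrix"])
    if n=="wrist":
        T=np.eye(4);T[:3,:3]=s["orientation"];T[:3,3]=s["tool_pos"]; T=T@np.array(c["hand_eye"]); R,p=T[:3,:3],T[:3,3]
    else: R,p=np.array(c["orientation"]),np.array(c["xyz"])
    return im,d,K,R,p
def save(n,v): cv2.imwrite(f"pics/{n}.png",v[0][:,:,::-1]); pickle.dump(v,open(f"{n}.pkl","wb"))
def load(n): return pickle.load(open(f"{n}.pkl","rb"))
def ray(v,uv,z):
    im,d,K,R,p=v; uv=np.atleast_2d(uv).astype(float)
    r=(np.linalg.inv(K)@np.c_[uv,np.ones(len(uv))].T).T@R.T
    return p+r*((z-p[2])/r[:,2])[:,None]
def cloud(v):
    im,d,K,R,p=v; h,w=d.shape; u,vv=np.meshgrid(np.arange(w),np.arange(h))
    c=np.stack([(u-K[0,2])/K[0,0]*d,(vv-K[1,2])/K[1,1]*d,d],-1)
    return c@R.T+p
E
python3 - <<'E'
from h import *
for n in ["top","side","wrist"]:
    v=grab(n); save(n+"0",v); print(n,v[4],v[3].round(3).tolist(),v[2][0,0])
s=ctrl.sense(); print(s)
E
```

```text
pics
top [ 0.28066375 -0.07368021  1.36047898] [[-0.037, -0.978, 0.206], [-0.999, 0.036, -0.007], [-0.001, -0.206, -0.979]] 391.21082523399605
side [ 0.46257292 -1.01610657  0.75672818] [[0.994, -0.074, 0.08], [-0.108, -0.558, 0.823], [-0.017, -0.827, -0.562]] 379.38599763610137
wrist [0.30499545 0.52256818 0.37329627] [[-0.391, -0.88, -0.271], [-0.92, 0.374, 0.113], [0.002, 0.294, -0.956]] 283.94866417760966
{'t': 0.15, 'joint_pos': array([ 1.50266257e+00,  4.06758589e-02,  8.40368838e-02, -3.04361721e-04,
       -1.61552996e+00, -3.33729371e-01]), 'joint_velocities': array([-0.00055251, -0.00162266,  0.00164909,  0.00030275,  0.00072037,
       -0.00031226]), 'joint_torque': array([-1.67081213e-03, -3.68621778e+01,  3.47684062e+01,  6.93607271e+00,
       -4.49784231e-03,  2.50948851e-06]), 'tool_pos': array([0.23451836, 0.55198454, 0.23051159]), 'orientation': array([[ 9.20339134e-01, -3.91121108e-01, -3.96800150e-04],
       [-3.91121275e-01, -9.20338160e-01, -1.34871965e-03],
       [ 1.62322402e-04,  1.39647645e-03, -9.99999012e-01]]), 'force': array([-0.13501928, -0.37205606, -0.00118797]), 'ft_torque': array([0.00921388, 0.03561992, 0.00779952]), 'gripper_force': 0.0, 'gripper_width': 1.0013802953759308}
```

View pics/top0.png

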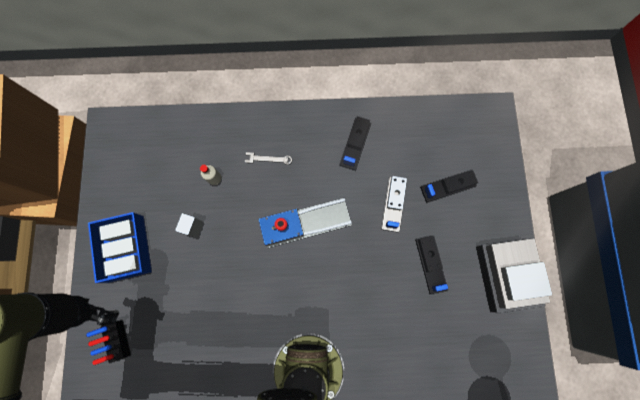

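View pics/side0.png

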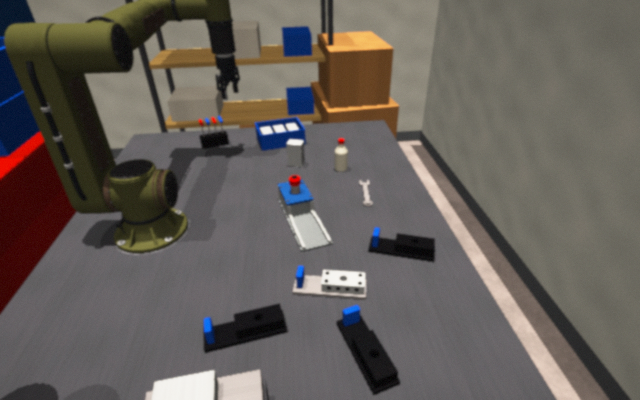

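The top view shows the jig's blue tunnel with the red knob at (281,225) and the lead-in to the right, out to about (350,212). The carriage is at (395,203), with its blue handle at (392,225) and its nose up. The black look-alikes are at (355,143), (449,186) and (432,265), the bottle at (208,175), the part at (186,225) and the spanner at (268,158). The side view shows the same layout, with the knob at (294,181) and the handle at (300,272).

```bash
cat >> h.py <<'E'
def blob(v,kind,box,minA=20):
    hsv=cv2.cvtColor(v[0],cv2.COLOR_RGB2HSV)
    if kind=="blue": m=cv2.inRange(hsv,(100,120,50),(130,255,255))
    elif kind=="red": m=cv2.inRange(hsv,(0,150,70),(8,255,255))|cv2.inRange(hsv,(172,150,70),(180,255,255))
    elif kind=="white": m=cv2.inRange(hsv,(0,0,150),(180,60,255))
    k=np.zeros_like(m); x0,y0,x1,y1=box; k[y0:y1,x0:x1]=m[y0:y1,x0:x1]
    cs,_=cv2.findContours(k,cv2.RETR_EXTERNAL,cv2.CHAIN_APPROX_NONE)
    cs=[c for c in cs if cv2.contourArea(c)>minA]
    return sorted(cs,key=cv2.contourArea,reverse=True),k
def rect(v,c,z):
    P=ray(v,c[:,0],z)[:,:2]; r=cv2.minAreaRect((P*1000).astype(np.float32)); return r
E
python3 - <<'E'
from h import *
v=load("top0")
for k,b,z in [("red",(265,210,300,240),.12),("blue",(250,195,310,255),.064),("blue",(375,210,410,235),.058),("white",(370,165,415,240),.03),("white",(295,190,360,240),.015),("white",(170,205,205,245),.1),("white",(240,145,295,170),.005)]:
    cs,m=blob(v,k,b)
    for c in cs[:2]: print(k,z,[np.round(a,1) for a in rect(v,c,z)],cv2.boundingRect(c))
C=cloud(v)
for n,p in dict(knob=(281,225),roof=(270,238),handle=(392,224),block=(396,190),table=(380,260)).items(): print(n,C[p[1],p[0]].round(4))
E
```

```text
red 0.12 [array([467.3,  67.2]), array([35.5, 35.5]), np.float64(87.9)] (275, 218, 12, 12)
blue 0.064 [array([466. ,  74.6]), array([ 91.4, 131.5]), np.float64(12.9)] (259, 209, 44, 36)
blue 0.058 [array([ 460.4, -301.1]), array([37.8, 18.5]), np.float64(78.3)] (387, 221, 12, 7)
white 0.03 [array([ 538.3, -317.3]), array([ 60.6, 193.6]), np.float64(77.7)] (382, 176, 25, 56)
white 0.015 [array([499.9, -73.1]), array([100.8, 170.6]), np.float64(13.2)] (298, 198, 54, 40)
white 0.1 [array([481.7, 382.1]), array([46.4, 61.8]), np.float64(69.8)] (175, 213, 19, 22)
white 0.005 [array([722.3, 122.1]), array([166.8,  37.1]), np.float64(81.9)] (245, 152, 47, 12)
knob [0.4624 0.0658 0.1194]
roof [0.4283 0.1089 0.0649]
handle [ 0.4608 -0.2996  0.059 ]
block [ 0.5819 -0.3255  0.0384]
table [ 0.346 -0.26  -0.003]
```

Emit:
carry_out(
  linear=[
    [0.25,-0.5,0],
    [0.5,-1,0],
  ],
  twist=[
    [0,0,-0.07],
    [0,0,-0.15],
  ],
)

```text
t: 0.4
tool_pos: [0.2747, 0.4712, 0.2305]
orientation: [[0.847, -0.532, -0.0], [-0.532, -0.847, -0.001], [0.0, 0.001, -1.0]]
force: [0.5, -0.4, 0.1]
gripper_width: 1.002
gripper_force: 0.0
```

Emit:
carry_out(
  linear=[
    [0.25,-0.5,0],
    [0.5,-1,0],
  ],
  twist=[
    [0,0,-0.07],
    [0,0,-0.15],
  ],
)

```text
t: 0.65
tool_pos: [0.315, 0.3908, 0.231]
orientation: [[0.753, -0.658, -0.0], [-0.658, -0.753, -0.0], [0.0, 0.0, -1.0]]
force: [0.8, 0.3, 0.1]
gripper_width: 1.005
gripper_force: 0.0
```

Emit:
carry_out(
  linear=[
    [0.25,-0.5,0],
    [0.5,-1,0],
  ],
  twist=[
    [0,0,-0.07],
    [0,0,-0.15],
  ],
)

```text
t: 0.9
tool_pos: [0.3549, 0.3108, 0.2311]
orientation: [[0.641, -0.768, -0.0], [-0.768, -0.641, -0.0], [-0.0, 0.0, -1.0]]
force: [0.4, 0.7, 0.2]
gripper_width: 0.999
gripper_force: 0.0
```

Emit:
carry_out(
  linear=[
    [0.25,-0.5,0],
    [0.5,-1,0],
  ],
  twist=[
    [0,0,-0.07],
    [0,0,-0.15],
  ],
)

```text
t: 1.15
tool_pos: [0.3949, 0.2308, 0.2312]
orientation: [[0.513, -0.859, -0.0], [-0.859, -0.513, 0.0], [-0.0, 0.0, -1.0]]
force: [0.6, 0.0, 0.1]
gripper_width: 0.995
gripper_force: 0.0
```

Emit:
carry_out(
  linear=[
    [0.25,-0.5,0],
    [0.5,-1,0],
  ],
  twist=[
    [0,0,-0.07],
    [0,0,-0.15],
  ],
)

```text
t: 1.4
tool_pos: [0.4349, 0.1508, 0.2312]
orientation: [[0.372, -0.928, -0.0], [-0.928, -0.372, 0.0], [-0.0, 0.0, -1.0]]
force: [0.2, 0.9, 0.0]
gripper_width: 1.001
gripper_force: 0.0
```

Emit:
carry_out(
  linear=[
    [0.25,-0.5,0],
    [0.5,-1,0],
    [0.5,-1,0],
    [0.5,-1,0],
  ],
  twist=[
    [0,0,-0.07],
    [0,0,-0.15],
    [0,0,-0.15],
    [0,0,-0.15],
  ],
)

```text
t: 1.9
tool_pos: [0.4745, 0.0722, 0.231]
orientation: [[0.224, -0.974, -0.001], [-0.974, -0.224, -0.0], [-0.0, 0.001, -1.0]]
force: [-0.2, 1.1, -0.8]
gripper_width: 0.998
gripper_force: 0.0
```

```bash
python3 - <<'E'
from h import *
v=grab("wrist"); save("w1",v)
for k,z in [("red",.12),("blue",.064)]:
    cs,m=blob(v,k,(0,0,640,400),100)
    for c in cs[:3]: print(k,[np.round(a,1) for a in rect(v,c,z)],cv2.boundingRect(c))
E
```

```text
red [array([471.2,  67.5]), array([38.5, 40.8]), np.float64(48.0)] (307, 171, 42, 44)
blue [array([469.,  75.]), array([ 89.6, 129.6]), np.float64(13.0)] (285, 127, 84, 113)
```

View pics/w1.png

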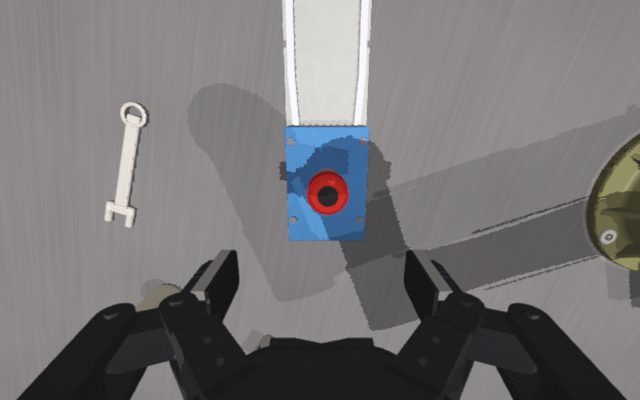

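The wrist view shows the knob at (328,193) on the blue roof, which spans (285..369, 127..240). The lead-in runs up from the mouth at row 125, with rail centres at columns 290 and 362. The spanner is off to the left at (125,165), well clear.

```bash
cat >> h.py <<'E'
def tri(pairs):
    A=np.zeros((3,3));b=np.zeros(3)
    for v,uv in pairs:
        d=v[3]@np.linalg.inv(v[2])@np.r_[uv,1.]; d/=np.linalg.norm(d); M=np.eye(3)-np.outer(d,d); A+=M;b+=M@v[4]
    return np.linalg.solve(A,b)
E
python3 - <<'E'
from h import *
w=load("w1");t=load("top0");s=load("side0")
cen=lambda v,k,b:cv2.minEnclosingCircle(blob(v,k,b)[0][0])[0]
K=[(w,cen(w,"red",(280,150,370,230))),(t,cen(t,"red",(265,210,300,240))),(s,cen(s,"red",(280,165,310,192)))]
print("knob w+t",tri(K[:2]),"w+s",tri([K[0],K[2]]),"all",tri(K))
def corners(v,b):
    c=blob(v,"blue",b)[0][0]; q=cv2.boxPoints(cv2.minAreaRect(c)); return q
# roof centroids
R=[(w,corners(w,(270,110,385,260)).mean(0)),(t,corners(t,(250,195,310,255)).mean(0))]
print("roof",tri(R))
C=cloud(w)
for n,p in dict(knob=(320,180),dark=(328,196),roof=(300,230),rail=(363,60),rail2=(290,60),floor=(328,60),table=(420,130)).items(): print(n,C[p[1],p[0]].round(4))
# guide axis: silhouette of lead-in by brightness per row, projected at rail top
hsv=cv2.cvtColor(w[0],cv2.COLOR_RGB2HSV)
pts=[]
for r in range(5,120,5):
    g=hsv[r,:,2].astype(float); cols=np.where(g[260:400]>225)[0]+260
    pts.append((r,cols.min(),cols.max()))
pts=np.array(pts); L=ray(w,np.c_[pts[:,1],pts[:,0]],.018);Rr=ray(w,np.c_[pts[:,2],pts[:,0]],.018)
M=(L+Rr)/2; print(np.c_[M[:,:2],np.linalg.norm(L-Rr,axis=1)].round(4)[::4])
f=np.polyfit(M[:,1],M[:,0],1); print("guide yaw",90-np.degrees(np.arctan(f[0])), "x at y=.067,0.0162,-.09:",np.polyval(f,[.067,.0162,-.09]))
print(ctrl.sense()["tool_pos"])
E
```

```text
knob w+t [0.46898525 0.06991434 0.10378723] w+s [0.46889221 0.06929945 0.11061023] all [0.46835628 0.06870002 0.11078153]
roof [0.46838722 0.07687779 0.04201225]
knob [0.4803 0.0568 0.1196]
dark [0.4698 0.0695 0.1216]
roof [0.4871 0.1338 0.064 ]
rail [ 0.4589 -0.0676  0.0172]
rail2 [ 0.5401 -0.0488  0.0177]
floor [ 0.498  -0.0601  0.0081]
table [ 0.364  -0.0086 -0.001 ]
[[ 0.512  -0.1108  0.0899]
 [ 0.5076 -0.0922  0.0893]
 [ 0.503  -0.073   0.0887]
 [ 0.4983 -0.053   0.0904]
 [ 0.494  -0.0322  0.0887]
 [ 0.4889 -0.0106  0.0856]]
guide yaw 103.11202054219179 x at y=.067,0.0162,-.09: [0.47044195 0.48227472 0.50701172]
[0.47438714 0.07262733 0.23109439]
```

Emit:
carry_out(
  linear=[
    [-0.03,-0.03,-0.5],
    [-0.06,-0.06,-1],
  ],
  twist=[
    [0,0,0],
    [0,0,0],
  ],
)

```text
t: 2.2
tool_pos: [0.4696, 0.0686, 0.1505]
orientation: [[0.227, -0.974, 0.001], [-0.974, -0.227, 0.001], [-0.001, -0.001, -1.0]]
force: [-0.7, 0.3, -1.0]
gripper_width: 1.0
gripper_force: 0.0
```

Emit:
carry_out(
  linear=[
    [0,0,-0.4],
    [0,0,-0.74],
    [0,0,-0.74],
    [0,0,-0.74],
  ],
  twist=[
    [0,0,0],
    [0,0,0],
    [0,0,0],
    [0,0,0],
  ],
)

```text
t: 2.7
tool_pos: [0.4704, 0.0681, 0.0936]
orientation: [[0.226, -0.974, 0.002], [-0.974, -0.226, 0.0], [0.0, -0.002, -1.0]]
force: [0.5, -0.4, 0.6]
gripper_width: 0.998
gripper_force: 0.0
```

Emit:
carry_out(
  linear=[
    [0,0,0],
    [0,0,0],
    [0,0,0],
    [0,0,0],
    [0,0,0],
    [0,0,0],
  ],
  twist=[
    [0,0,0],
    [0,0,0],
    [0,0,0],
    [0,0,0],
    [0,0,0],
    [0,0,0],
  ],
  grip=30,
  force=50,
)

```text
t: 3.45
tool_pos: [0.4696, 0.0674, 0.0931]
orientation: [[0.225, -0.974, -0.0], [-0.974, -0.225, 0.0], [-0.0, 0.0, -1.0]]
force: [-4.7, 0.1, 5.6]
gripper_width: 0.45
gripper_force: 50.0
```

Emit:
carry_out(
  linear=[
    [0,0,0.1],
    [0,0,0.2],
    [0,0,0.3],
    [0,0,0.375],
    [0,0,0.39],
    [0,0,0.39],
  ],
  twist=[
    [0,0,0],
    [0,0,0],
    [0,0,0],
    [0,0,0],
    [0,0,0],
    [0,0,0],
  ],
)

```text
t: 4.2
tool_pos: [0.4695, 0.0674, 0.1232]
orientation: [[0.225, -0.974, -0.001], [-0.974, -0.225, -0.0], [-0.0, 0.001, -1.0]]
force: [-4.3, 0.3, -0.8]
gripper_width: 0.446
gripper_force: 55.8
```

Emit:
carry_out(
  linear=[
    [0,0,0],
    [0,0,0],
    [0,0,0],
    [0,0,0.4],
    [0,0,1],
    [0,0,1],
  ],
  twist=[
    [0,0,0],
    [0,0,0],
    [0,0,0],
    [0,0,0],
    [0,0,0],
    [0,0,0],
  ],
  grip=85,
)

```text
t: 4.95
tool_pos: [0.4717, 0.0677, 0.208]
orientation: [[0.224, -0.974, 0.008], [-0.974, -0.224, 0.002], [-0.001, -0.008, -1.0]]
force: [-0.3, -0.3, 0.0]
gripper_width: 0.994
gripper_force: 0.0
```

```bash
python3 - <<'E'
from h import *
v=grab("wrist"); save("w2",v); C=cloud(v)
c=blob(v,"red",(200,100,450,400),100)[0][0]; (u,w),r=cv2.minEnclosingCircle(c); print(u,w,r)
z=C[...,2][blob(v,"red",(200,100,450,400),100)[1]>0]; print(np.percentile(z,[10,50,90]))
print(ray(v,(u,w),.15))
E
```

```text
325.0 215.0 26.570758819580078
[0.14367895 0.1496133  0.15087482]
[[0.47089356 0.06574681 0.15      ]]
```

Emit:
carry_out(
  linear=[
    [0.07,-0.33,0.1],
    [0.14,-0.66,0.1],
    [0.2,-0.97,0.1],
  ],
  twist=[
    [0,0,-0.13],
    [0,0,-0.26],
    [0,0,-0.383],
  ],
)

```text
t: 5.38
tool_pos: [0.4857, -0.011, 0.2103]
orientation: [[-0.178, -0.984, -0.001], [-0.984, 0.178, -0.0], [0.0, 0.001, -1.0]]
force: [-0.2, 0.4, 1.3]
gripper_width: 0.996
gripper_force: 0.0
```

Emit:
carry_out(
  linear=[
    [0.07,-0.33,0.1],
    [0.14,-0.66,0.1],
    [0.2,-0.97,0.1],
  ],
  twist=[
    [0,0,-0.13],
    [0,0,-0.26],
    [0,0,-0.383],
  ],
)

```text
t: 5.75
tool_pos: [0.5017, -0.0887, 0.2182]
orientation: [[-0.548, -0.836, -0.001], [-0.836, 0.548, 0.0], [0.001, 0.001, -1.0]]
force: [0.3, 0.6, 0.5]
gripper_width: 0.994
gripper_force: 0.0
```

Emit:
carry_out(
  linear=[
    [0.07,-0.33,0.1],
    [0.14,-0.66,0.1],
    [0.2,-0.97,0.1],
  ],
  twist=[
    [0,0,-0.13],
    [0,0,-0.26],
    [0,0,-0.383],
  ],
)

```text
t: 6.12
tool_pos: [0.5177, -0.1662, 0.2262]
orientation: [[-0.831, -0.556, -0.001], [-0.556, 0.831, 0.0], [0.001, 0.001, -1.0]]
force: [-0.1, -0.6, 0.3]
gripper_width: 0.993
gripper_force: 0.0
```

Emit:
carry_out(
  linear=[
    [0.07,-0.33,0.1],
    [0.14,-0.66,0.1],
    [0.2,-0.97,0.1],
  ],
  twist=[
    [0,0,-0.13],
    [0,0,-0.26],
    [0,0,-0.383],
  ],
)

```text
t: 6.5
tool_pos: [0.5338, -0.2438, 0.234]
orientation: [[-0.982, -0.187, -0.001], [-0.187, 0.982, 0.0], [0.001, 0.001, -1.0]]
force: [0.4, 0.3, -0.1]
gripper_width: 0.996
gripper_force: 0.0
```

Emit:
carry_out(
  linear=[
    [0.07,-0.33,0.1],
    [0.14,-0.66,0.1],
    [0.2,-0.97,0.1],
    [0.2,-0.97,0.1],
    [0.2,-0.97,0.1],
  ],
  twist=[
    [0,0,-0.13],
    [0,0,-0.26],
    [0,0,-0.383],
    [0,0,-0.383],
    [0,0,-0.383],
  ],
)

```text
t: 7.12
tool_pos: [0.5497, -0.3203, 0.2424]
orientation: [[-0.979, 0.205, -0.001], [0.205, 0.979, 0.001], [0.001, 0.0, -1.0]]
force: [-0.6, 0.2, -0.2]
gripper_width: 0.996
gripper_force: 0.0
```

```bash
python3 - <<'E'
from h import *
v=grab("wrist"); save("w3",v); s=ctrl.sense(); print(s["tool_pos"],s["joint_pos"].round(2))
for k,z in [("blue",.058),("white",.042)]:
    for c in blob(v,k,(0,0,640,400),100)[0][:3]: print(k,[np.round(a,1) for a in rect(v,c,z)],cv2.boundingRect(c))
E
```

```text
[ 0.54975745 -0.32002341  0.24285726] [-0.21  0.14  0.21 -0.   -1.64 -1.56]
blue [array([482.2,  21.2]), array([91.1, 24.8]), np.float64(12.2)] (613, 0, 27, 94)
blue [array([ 571.9, -433. ]), array([44.1, 32.8]), np.float64(15.7)] (217, 194, 34, 40)
blue [array([ 684.2, -174.5]), array([60.3, 33.4]), np.float64(69.4)] (433, 241, 43, 28)
white [array([ 528.5, -319.7]), array([129.5, 206.6]), np.float64(78.9)] (260, 64, 116, 173)
white [array([489.4, -70.6]), array([ 79.3, 199.7]), np.float64(13.8)] (436, 0, 181, 125)
white [array([ 485., -514.]), array([189.6,  63.1]), np.float64(89.8)] (70, 122, 165, 64)
```

View pics/w3.png

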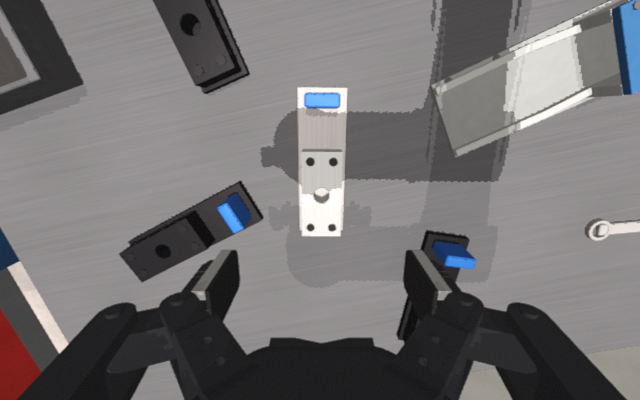

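The wrist view shows the knob out, its top measured at z ≈ 0.15. The carriage lies clear: its handle top is at (322,100), the block covers (302..343, 150..237), the hole is at (322,196) and the nose points down the image. The black look-alikes stand well off to the sides.

```bash
python3 - <<'E'
from h import *
w=load("w3");t=load("top0"); C=cloud(w)
c=blob(w,"blue",(290,80,360,115),30)[0][0]; r=rect(w,c,.058); print("handle",r,cv2.boundingRect(c))
hw=cv2.minAreaRect(c)[0]; ht=cv2.minAreaRect(blob(t,"blue",(375,210,410,235))[0][0])[0]
print("tri handle",tri([(w,hw),(t,ht)]))
hsv=cv2.cvtColor(w[0],cv2.COLOR_RGB2HSV); V=hsv[...,2]
for p in [(322,100),(322,130),(322,160),(335,215),(322,185),(260,180)]: print(p,C[p[1],p[0]].round(4),V[p[1],p[0]])
# block edges by height: cloud pixels with .036<z<.05 inside box
box=np.zeros(V.shape,np.uint8); box[75:245,285:360]=1
m=((C[...,2]>.034)&(C[...,2]<.05)&(box>0)).astype(np.uint8)*255
cs=max(cv2.findContours(m,0,1)[0],key=cv2.contourArea); print("block(depth)",rect(w,cs,.042),cv2.boundingRect(cs))
# dark holes
g=cv2.GaussianBlur(V,(3,3),0)
for b in [(304,153,342,170),(304,219,342,235)]:
    k=(g[b[1]:b[3],b[0]:b[2]]<90).astype(np.uint8); n,l,s,ce=cv2.connectedComponentsWithStats(k)
    for i in range(1,n):
        if s[i,4]>15: print("hole",s[i,4],ce[i]+b[:2],ray(w,ce[i]+b[:2],.042).round(4))
E
```

```text
handle ((465.22357177734375, -301.62109375), (37.18244171142578, 14.394659042358398), 78.17635345458984) (305, 93, 35, 15)
tri handle [ 0.46352897 -0.30250527  0.0435229 ]
(322, 100) [ 0.4652 -0.3016  0.0581] 255
(322, 130) [ 0.4989 -0.3085  0.0128] 184
(322, 160) [ 0.5318 -0.3154  0.0425] 200
(335, 215) [ 0.6048 -0.3136  0.0422] 255
(322, 185) [ 0.5626 -0.3219  0.0414] 201
(260, 180) [ 5.482e-01 -4.067e-01  3.000e-04] 148
block(depth) ((574.8993530273438, -325.1866760253906), (50.006378173828125, 110.2561264038086), 77.75531005859375) (301, 151, 42, 85)
hole 38 [309.81578947 161.31578947] [[ 0.5304 -0.3303  0.042 ]]
hole 38 [332.92105263 161.63157895] [[ 0.5366 -0.3029  0.042 ]]
hole 21 [310. 227.] [[ 0.6145 -0.3487  0.042 ]]
hole 17 [331.64705882 227.52941176] [[ 0.621  -0.3212  0.042 ]]
```

Emit:
carry_out(
  linear=[
    [0.03,-0.01,-0.5],
    [0.055,-0.01,-1],
  ],
  twist=[
    [0,0,0],
    [0,0,0],
  ],
)

```text
t: 7.42
tool_pos: [0.5546, -0.3205, 0.1629]
orientation: [[-0.979, 0.205, 0.002], [0.205, 0.979, -0.0], [-0.002, 0.0, -1.0]]
force: [0.9, 0.2, -0.9]
gripper_width: 0.998
gripper_force: 0.0
```

Emit:
carry_out(
  linear=[
    [0,0,-0.5],
    [0,0,-1],
  ],
  twist=[
    [0,0,0],
    [0,0,0],
  ],
)

```text
t: 7.68
tool_pos: [0.5543, -0.3205, 0.0824]
orientation: [[-0.979, 0.204, 0.001], [0.204, 0.979, -0.0], [-0.001, 0.0, -1.0]]
force: [-0.3, -0.4, -0.5]
gripper_width: 1.0
gripper_force: 0.0
```

Emit:
carry_out(
  linear=[
    [0,0,-0.4],
    [0,0,-0.75],
    [0,0,-0.86],
    [0,0,-0.86],
    [0,0,-0.86],
  ],
  twist=[
    [0,0,0],
    [0,0,0],
    [0,0,0],
    [0,0,0],
    [0,0,0],
  ],
)

```text
t: 8.3
tool_pos: [0.5552, -0.3216, 0.0164]
orientation: [[-0.979, 0.206, 0.002], [0.206, 0.979, -0.001], [-0.003, -0.0, -1.0]]
force: [-0.6, 0.6, 1.1]
gripper_width: 0.997
gripper_force: 0.0
```

Emit:
carry_out(
  linear=[
    [0,0,0],
    [0,0,0],
    [0,0,0],
    [0,0,0],
    [0,0,0],
    [0,0,0],
  ],
  twist=[
    [0,0,0],
    [0,0,0],
    [0,0,0],
    [0,0,0],
    [0,0,0],
    [0,0,0],
  ],
  grip=40,
  force=80,
)

```text
t: 9.05
tool_pos: [0.5548, -0.3214, 0.0155]
orientation: [[-0.978, 0.206, 0.001], [0.206, 0.978, -0.0], [-0.001, 0.0, -1.0]]
force: [-0.5, 2.8, 5.7]
gripper_width: 0.569
gripper_force: 87.3
```

Emit:
carry_out(
  linear=[
    [0,0,0.2],
    [0,0,0.5],
    [0,0,0.8],
    [0,0,0.8],
    [0,0,0.8],
  ],
  twist=[
    [0,0,0],
    [0,0,0],
    [0,0,0],
    [0,0,0],
    [0,0,0],
  ],
)

```text
t: 9.68
tool_pos: [0.5532, -0.3208, 0.0763]
orientation: [[-0.978, 0.207, -0.003], [0.207, 0.978, 0.002], [0.003, 0.001, -1.0]]
force: [-0.0, 0.7, -7.1]
gripper_width: 0.569
gripper_force: 86.1
```

```bash
python3 - <<'E'
from h import *
v=grab("wrist"); save("w4",v); s=ctrl.sense(); print(s["tool_pos"],s["force"],s["ft_torque"])
E
```

```text
[ 0.55308877 -0.3208005   0.07600842] [-0.8599678   0.317391   -7.52837953] [-0.07767193 -0.00473718 -0.03664469]
```

View pics/w4.png

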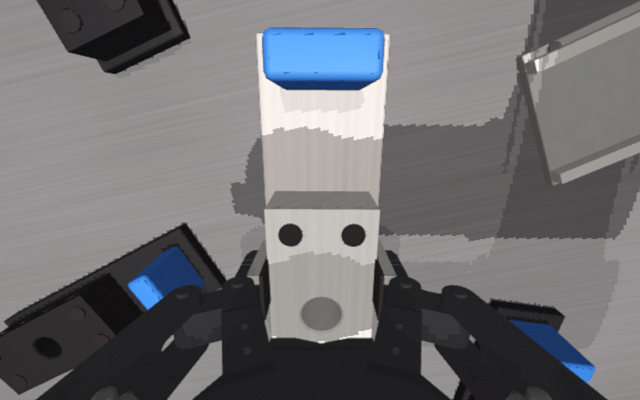

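The wrist view shows the carriage held level between the fingers. The handle top spans (263..384, 28..80), the block's rear edge is at row 208, its small holes are at (290,235) and (353,235), and the pin hole is at (322,313).

```bash
cat > held.py <<'E'
from h import *
w=load("w4"); C=cloud(w); s=ctrl.sense(); Rt=np.array(s["orientation"]);pt=s["tool_pos"]
for p in [(322,240),(310,225),(322,50),(300,40),(322,180),(322,110)]: print(p,C[p[1],p[0]].round(4))
V=cv2.cvtColor(w[0],cv2.COLOR_RGB2GRAY); z=.1025; P=[]
for b in [(275,222,306,250),(338,222,370,250)]:
    k=(V[b[1]:b[3],b[0]:b[2]]<80).astype(np.uint8); n,l,st,ce=cv2.connectedComponentsWithStats(k); i=1+np.argmax(st[1:,4]); P.append(ray(w,ce[i]+b[:2],z)[0]); print(st[i,4],ce[i]+b[:2])
c=blob(w,"blue",(250,20,400,82),300)[0][0]; H=rect(w,c,z+.016); print(H,cv2.boundingRect(c))
h=np.r_[np.array(H[0])/1000,z+.016]; m=(P[0]+P[1])/2; d=P[1]-P[0]
print("holes mid",m,"d",d, "yaw",np.degrees(np.arctan2(d[1],d[0]))-90,"handle",h,"axis yaw",np.degrees(np.arctan2(*(m-h)[[1,0]])))
print("in tool: holes",(Rt.T@(m-pt)).round(4),"handle",(Rt.T@(h-pt)).round(4))
E
python3 held.py
```

```text
(322, 240) [ 0.5349 -0.3165  0.1025]
(310, 225) [ 0.5264 -0.3201  0.1031]
(322, 50) [ 0.4626 -0.3014  0.1198]
(300, 40) [ 0.4585 -0.3075  0.1201]
(322, 180) [ 0.5144 -0.3121  0.0735]
(322, 110) [ 0.48   -0.3049  0.0735]
405 [289.94567901 234.6       ]
399 [353.05513784 234.90977444]
((463.90716552734375, -301.3608093261719), (38.615848541259766, 15.4202880859375), 78.07508850097656) (263, 28, 121, 54)
holes mid [ 0.53228833 -0.31619374  0.1025    ] d [0.00600068 0.02761715 0.        ] yaw -12.258738168594988 handle [ 0.46390717 -0.30136081  0.1185    ] axis yaw -12.238738245698507
in tool: holes [ 0.0214  0.0002 -0.0264] handle [ 0.0914  0.0006 -0.0422]
```

Emit:
carry_out(
  linear=[
    [-0.04,0.18,0.1],
    [-0.08,0.37,0.2],
    [-0.11,0.55,0.3],
    [-0.15,0.742,0.3],
  ],
  twist=[
    [0,0,0.12],
    [0,0,0.24],
    [0,0,0.36],
    [0,0,0.48],
  ],
)

```text
t: 10.22
tool_pos: [0.5418, -0.2615, 0.1016]
orientation: [[-0.956, -0.294, -0.001], [-0.294, 0.956, 0.0], [0.001, 0.001, -1.0]]
force: [0.1, 0.3, -7.1]
gripper_width: 0.571
gripper_force: 86.1
```

Emit:
carry_out(
  linear=[
    [-0.04,0.18,0],
    [-0.08,0.37,0],
    [-0.11,0.55,0],
    [-0.15,0.742,0],
  ],
  twist=[
    [0,0,0.12],
    [0,0,0.24],
    [0,0,0.36],
    [0,0,0.48],
  ],
)

```text
t: 10.72
tool_pos: [0.5292, -0.202, 0.1007]
orientation: [[-0.696, -0.718, -0.003], [-0.718, 0.696, 0.001], [0.001, 0.003, -1.0]]
force: [-0.4, 0.5, -7.2]
gripper_width: 0.576
gripper_force: 86.0
```

Emit:
carry_out(
  linear=[
    [-0.04,0.18,0],
    [-0.08,0.37,0],
    [-0.11,0.55,0],
    [-0.15,0.742,0],
  ],
  twist=[
    [0,0,0.12],
    [0,0,0.24],
    [0,0,0.36],
    [0,0,0.48],
  ],
)

```text
t: 11.22
tool_pos: [0.5172, -0.1428, 0.1008]
orientation: [[-0.264, -0.965, -0.003], [-0.965, 0.264, 0.0], [0.0, 0.003, -1.0]]
force: [-0.3, 0.4, -6.4]
gripper_width: 0.569
gripper_force: 86.0
```

Emit:
carry_out(
  linear=[
    [-0.04,0.18,0],
    [-0.08,0.37,0],
    [-0.11,0.55,0],
    [-0.15,0.742,0],
    [-0.15,0.742,0],
    [-0.15,0.742,0],
  ],
  twist=[
    [0,0,0.12],
    [0,0,0.24],
    [0,0,0.36],
    [0,0,0.48],
    [0,0,0.48],
    [0,0,0.48],
  ],
)

```text
t: 11.98
tool_pos: [0.5058, -0.0842, 0.1017]
orientation: [[0.228, -0.974, -0.001], [-0.974, -0.228, -0.0], [-0.0, 0.001, -1.0]]
force: [0.2, -0.3, -6.4]
gripper_width: 0.572
gripper_force: 85.9
```

```bash
python3 - <<'E'
from h import *
s=ctrl.sense(); print(s["tool_pos"],s["joint_pos"].round(2)); R=np.array(s["orientation"]); print("tool x yaw",np.degrees(np.arctan2(R[1,0],R[0,0])))
save("w5",grab("wrist")); save("top5",grab("top"))
E
```

```text
[ 0.50583328 -0.0841904   0.10170243] [ 0.23 -0.17 -0.35 -0.   -1.39  0.  ]
tool x yaw -76.81276921910502
```

View pics/w5.png

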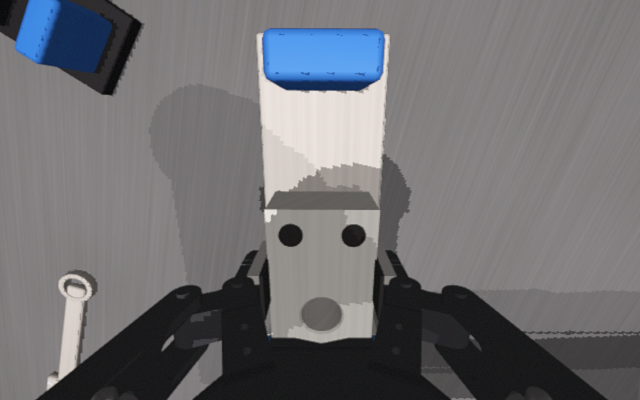

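The wrist view shows the carriage still square in the grip: handle top at (263..384, 28..80), holes at (290,235) and (353,235). The rails are hidden beneath it, so I'll cross-check against the jig with the top camera.

```bash
python3 - <<'E'
from h import *
t=load("top5"); w=load("w5")
for c in blob(t,"blue",(300,150,400,260),15)[0][:3]: print(cv2.boundingRect(c),rect(t,c,.144))
c=blob(w,"blue",(250,20,400,82),300)[0][0]; print("wrist",rect(w,c,.144))
# guide lateral line in the undisturbed top view: roof rect + lead-in rect
t0=load("top0"); a=rect(t0,blob(t0,"blue",(250,195,310,255))[0][0],.064); b=rect(t0,blob(t0,"white",(295,190,360,240))[0][0],.018); print(a,b)
d=np.array(a[0])-b[0]; print(np.degrees(np.arctan2(d[1],d[0])))
im=cv2.resize(t[0][130:260,240:420],None,fx=4,fy=4,interpolation=cv2.INTER_CUBIC); cv2.imwrite("pics/t5c.png",im[:,:,::-1])
E
```

```text
(343, 156, 13, 9) ((663.9498291015625, -159.6890869140625), (39.33746337890625, 23.842334747314453), 73.16690063476562)
(353, 196, 7, 14) ((523.0315551757812, -175.88531494140625), (41.86359405517578, 16.16909408569336), 15.086358070373535)
wrist ((527.6775512695312, -174.80618286132812), (38.512271881103516, 15.362515449523926), 13.205965995788574)
((465.9563293457031, 74.5675277709961), (91.35327911376953, 131.4895477294922), 12.894960403442383) ((499.3689270019531, -73.07408142089844), (100.56245422363281, 170.17393493652344), 13.195446968078613)
102.75173962498698
```

View pics/t5c.png

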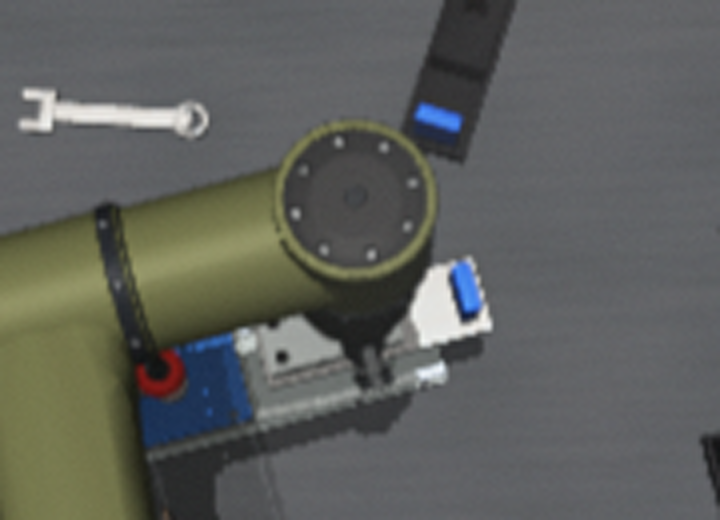

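The top crop shows the carriage over the lead-in: handle at (466,288), nose short of the blue roof edge near (250,370). Handle and jig line agree to within 1 mm sideways in both cameras, and the nose is about 17–19 mm behind the mouth. I'll lower it now.

Emit:
carry_out(
  linear=[
    [-0.01,0,-0.25],
    [-0.01,0,-0.5],
    [-0.01,0,-0.7],
    [-0.01,0,-0.85],
    [-0.01,0,-0.93],
    [-0.01,0,-0.97],
    [-0.01,0,-0.97],
    [-0.01,0,-0.97],
  ],
  twist=[
    [0,0,0],
    [0,0,0],
    [0,0,0],
    [0,0,0],
    [0,0,0],
    [0,0,0],
    [0,0,0],
    [0,0,0],
  ],
)

```text
t: 13.08
tool_pos: [0.5058, -0.0839, 0.0255]
orientation: [[0.23, -0.973, 0.001], [-0.973, -0.23, -0.0], [0.0, -0.001, -1.0]]
force: [0.4, 0.1, -6.5]
gripper_width: 0.575
gripper_force: 86.0
```

Emit:
carry_out(
  linear=[
    [0,0,-0.015],
    [0,0,-0.025],
    [0,0,-0.025],
  ],
  twist=[
    [0,0,0],
    [0,0,0],
    [0,0,0],
  ],
)

```text
t: 13.45
tool_pos: [0.5056, -0.0839, 0.0235]
orientation: [[0.23, -0.973, 0.0], [-0.973, -0.23, -0.0], [0.0, -0.0, -1.0]]
force: [-1.9, 1.1, -1.6]
gripper_width: 0.569
gripper_force: 86.4
```

Emit:
carry_out(
  linear=[
    [0,0,0],
    [0,0,0],
    [0,0,0],
    [0,0,0],
    [0,0,0.3],
    [0,0,0.7],
    [0,0,1],
  ],
  twist=[
    [0,0,0],
    [0,0,0],
    [0,0,0],
    [0,0,0],
    [0,0,0],
    [0,0,0],
    [0,0,0],
  ],
  grip=85,
)

```text
t: 14.32
tool_pos: [0.5058, -0.084, 0.1044]
orientation: [[0.23, -0.973, 0.001], [-0.973, -0.23, -0.0], [0.0, -0.001, -1.0]]
force: [0.1, -0.0, -0.7]
gripper_width: 0.998
gripper_force: 0.0
```

Emit:
carry_out(
  linear=[
    [0.03,-0.12,0.2],
    [0.06,-0.24,0.4],
    [0.08,-0.36,0.4],
    [0.1,-0.5,0.4],
    [0.13,-0.56,0.4],
  ],
  twist=[
    [0,0,0.15],
    [0,0,0.3],
    [0,0,0.45],
    [0,0,0.6],
    [0,0,0.75],
  ],
)

```text
t: 14.95
tool_pos: [0.5159, -0.1293, 0.1349]
orientation: [[0.853, -0.522, 0.0], [-0.522, -0.853, -0.0], [0.0, 0.0, -1.0]]
force: [0.0, 0.3, 0.0]
gripper_width: 0.996
gripper_force: 0.0
```

Emit:
carry_out(
  linear=[
    [0.03,-0.12,0],
    [0.06,-0.24,0],
    [0.08,-0.36,0],
    [0.1,-0.5,0],
    [0.12,-0.56,0],
    [0.12,-0.56,0],
    [0.12,-0.56,0],
  ],
  twist=[
    [0,0,0.15],
    [0,0,0.3],
    [0,0,0.45],
    [0,0,0.6],
    [0,0,0.75],
    [0,0,0.75],
    [0,0,0.75],
  ],
)

```text
t: 15.82
tool_pos: [0.5254, -0.1734, 0.1349]
orientation: [[0.974, 0.227, 0.0], [0.227, -0.974, -0.0], [0.0, 0.0, -1.0]]
force: [0.1, 0.3, -0.2]
gripper_width: 0.997
gripper_force: 0.0
```

```bash
python3 - <<'E'
from h import *
v=grab("wrist"); save("w6",v); s=ctrl.sense(); print(s["tool_pos"],s["joint_pos"].round(2)); R=np.array(s["orientation"]); print("tool y yaw",np.degrees(np.arctan2(R[1,1],R[0,1])))
for c in blob(v,"blue",(0,0,640,400),100)[0][:4]: print("blue",[np.round(a,1) for a in rect(v,c,.066)],cv2.boundingRect(c))
E
```

```text
[ 0.52541476 -0.17335989  0.13489255] [ 0.04 -0.07 -0.2   0.   -1.44  1.76]
tool y yaw -76.84884129351681
blue [array([477.1,  45.3]), array([88.2, 86.4]), np.float64(13.1)] (0, 154, 103, 107)
blue [array([ 580.1, -404.7]), array([62.3, 36.2]), np.float64(81.8)] (587, 186, 53, 57)
blue [array([ 532.6, -173.9]), array([46.2, 14.5]), np.float64(13.1)] (314, 176, 19, 57)
blue [array([ 670.6, -172.4]), array([ 7.3, 18. ]), np.float64(13.1)] (356, 0, 29, 14)
```

View pics/w6.png

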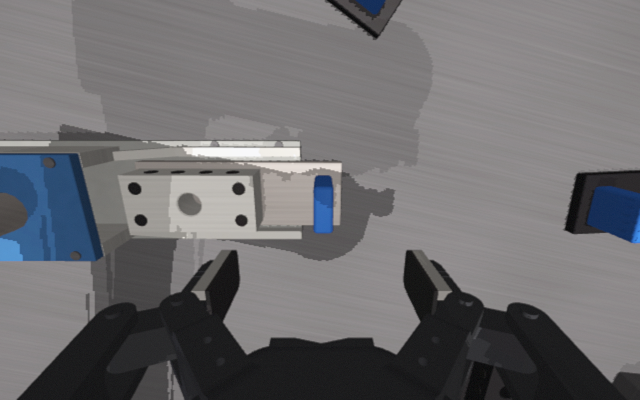

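The wrist view shows the carriage lying between the rails, with its nose near (120,205), just short of the blue mouth edge at (90..102, 155..260). The handle is at (323,205), midway between the fingers. I'll narrow the opening and go down on it.

Emit:
carry_out(
  linear=[
    [0,0,0],
    [0,0,0],
    [0,0,-0.2],
    [0,0,-0.4],
    [0,0,-0.64],
  ],
  twist=[
    [0,0,0],
    [0,0,0],
    [0,0,0],
    [0,0,0],
    [0,0,0],
  ],
  grip=50,
)

```text
t: 16.5
tool_pos: [0.525, -0.1735, 0.0818]
orientation: [[0.973, 0.23, -0.001], [0.23, -0.973, 0.0], [-0.001, -0.0, -1.0]]
force: [1.1, -0.4, -0.6]
gripper_width: 0.585
gripper_force: 0.0
```

Emit:
carry_out(
  linear=[
    [0,0,-0.2],
    [0,0,-0.4],
    [0,0,-0.55],
    [0,0,-0.64],
    [0,0,-0.64],
  ],
  twist=[
    [0,0,0],
    [0,0,0],
    [0,0,0],
    [0,0,0],
    [0,0,0],
  ],
)

```text
t: 17.12
tool_pos: [0.5252, -0.1736, 0.0321]
orientation: [[0.973, 0.23, -0.001], [0.23, -0.973, -0.0], [-0.001, 0.0, -1.0]]
force: [-0.0, -0.3, 1.5]
gripper_width: 0.589
gripper_force: 0.0
```

Emit:
carry_out(
  linear=[
    [0,0,0],
    [0,0,0],
    [0,0,0],
    [0,0,0],
    [0,0,0],
    [0,0,0],
  ],
  twist=[
    [0,0,0],
    [0,0,0],
    [0,0,0],
    [0,0,0],
    [0,0,0],
    [0,0,0],
  ],
  grip=8,
  force=30,
)

```text
t: 17.88
tool_pos: [0.526, -0.1737, 0.0333]
orientation: [[0.973, 0.23, 0.002], [0.23, -0.973, -0.001], [0.001, 0.001, -1.0]]
force: [1.2, -0.4, 5.6]
gripper_width: 0.183
gripper_force: 31.4
```

Emit:
carry_out(
  linear=[
    [-0.028,0.122,0],
    [-0.057,0.244,0],
    [-0.085,0.365,0],
    [-0.113,0.487,0],
    [-0.142,0.609,0],
    [-0.142,0.609,0],
  ],
  twist=[
    [0,0,0],
    [0,0,0],
    [0,0,0],
    [0,0,0],
    [0,0,0],
    [0,0,0],
  ],
)

```text
t: 18.62
tool_pos: [0.5142, -0.1247, 0.0333]
orientation: [[0.973, 0.23, 0.001], [0.23, -0.973, -0.001], [0.001, 0.001, -1.0]]
force: [-1.9, 0.2, 7.1]
gripper_width: 0.182
gripper_force: 31.7
```

Emit:
carry_out(
  linear=[
    [-0.028,0.122,0],
    [-0.057,0.244,0],
    [-0.085,0.365,0],
    [-0.113,0.487,0],
    [-0.142,0.609,0],
    [-0.142,0.609,0],
  ],
  twist=[
    [0,0,0],
    [0,0,0],
    [0,0,0],
    [0,0,0],
    [0,0,0],
    [0,0,0],
  ],
)

```text
t: 19.38
tool_pos: [0.5029, -0.076, 0.0333]
orientation: [[0.973, 0.23, 0.001], [0.23, -0.973, -0.001], [0.001, 0.001, -1.0]]
force: [-0.9, -0.2, 7.0]
gripper_width: 0.183
gripper_force: 31.7
```

Emit:
carry_out(
  linear=[
    [-0.028,0.122,0],
    [-0.057,0.244,0],
    [-0.085,0.365,0],
    [-0.085,0.365,0],
  ],
  twist=[
    [0,0,0],
    [0,0,0],
    [0,0,0],
    [0,0,0],
  ],
)

```text
t: 19.88
tool_pos: [0.4961, -0.0468, 0.0333]
orientation: [[0.973, 0.23, 0.001], [0.23, -0.973, -0.001], [0.001, 0.001, -1.0]]
force: [-1.0, -0.7, 7.7]
gripper_width: 0.181
gripper_force: 31.7
```

Emit:
carry_out(
  linear=[
    [-0.006,0.024,0],
    [-0.011,0.049,0],
    [-0.011,0.049,0],
  ],
  twist=[
    [0,0,0],
    [0,0,0],
    [0,0,0],
  ],
)

```text
t: 20.25
tool_pos: [0.4953, -0.0439, 0.0333]
orientation: [[0.973, 0.23, 0.001], [0.23, -0.973, -0.002], [0.0, 0.002, -1.0]]
force: [1.2, -5.1, 5.1]
gripper_width: 0.184
gripper_force: 31.5
```

Emit:
carry_out(
  linear=[
    [-0.006,0.024,0],
    [-0.011,0.049,0],
    [-0.011,0.049,0],
    [-0.011,0.049,0],
  ],
  twist=[
    [0,0,0],
    [0,0,0],
    [0,0,0],
    [0,0,0],
  ],
)

```text
t: 20.75
tool_pos: [0.4945, -0.0401, 0.0333]
orientation: [[0.973, 0.23, 0.001], [0.23, -0.973, -0.002], [0.0, 0.002, -1.0]]
force: [0.4, -4.9, 6.2]
gripper_width: 0.18
gripper_force: 31.5
```

Emit:
carry_out(
  linear=[
    [-0.006,0.024,0],
    [-0.011,0.049,0],
    [-0.011,0.049,0],
    [-0.011,0.049,0],
  ],
  twist=[
    [0,0,0],
    [0,0,0],
    [0,0,0],
    [0,0,0],
  ],
)

```text
t: 21.25
tool_pos: [0.4939, -0.0397, 0.0339]
orientation: [[0.974, 0.228, 0.001], [0.228, -0.974, -0.008], [-0.0, 0.008, -1.0]]
force: [5.0, -21.7, 4.8]
gripper_width: 0.18
gripper_force: 31.6
```

Emit:
carry_out(
  linear=[
    [0,0,0],
    [0,0,0],
    [0,0,0],
    [0.01,-0.04,0],
    [0.01,-0.04,0.3],
    [0.01,-0.04,0.65],
    [0.01,-0.04,1],
  ],
  twist=[
    [0,0,0],
    [0,0,0],
    [0,0,0],
    [0,0,0],
    [0,0,0],
    [0,0,0],
    [0,0,0],
  ],
  grip=40,
)

```text
t: 22.12
tool_pos: [0.494, -0.0383, 0.1132]
orientation: [[0.973, 0.23, -0.0], [0.23, -0.973, -0.0], [-0.0, -0.0, -1.0]]
force: [-0.4, 0.3, -0.5]
gripper_width: 0.471
gripper_force: 0.0
```

Emit:
carry_out(
  linear=[
    [0,0,0.4],
    [0,0,0.8],
    [0,0,1],
    [0,0,1],
    [0,0,1],
  ],
  twist=[
    [0,0,0],
    [0,0,0],
    [0,0,0],
    [0,0,0],
    [0,0,0],
  ],
  grip=0,
)

```text
t: 22.75
tool_pos: [0.4935, -0.0382, 0.1907]
orientation: [[0.973, 0.23, -0.002], [0.23, -0.973, -0.0], [-0.002, -0.001, -1.0]]
force: [-0.0, 0.1, -0.0]
gripper_width: -0.005
gripper_force: 0.0
```

```bash
python3 - <<'E'
from h import *
v=grab("wrist"); save("w7",v); print(ctrl.sense()["tool_pos"]); C=cloud(v)
for c in blob(v,"blue",(0,0,640,400),200)[0][:4]: print("blue",[np.round(a,1) for a in rect(v,c,.066)],cv2.boundingRect(c))
for c in blob(v,"red",(0,0,640,400),200)[0][:3]: print("red",[np.round(a,1) for a in rect(v,c,.15)],cv2.boundingRect(c))
E
```

```text
[ 0.49347769 -0.03832499  0.19072677]
blue [array([470.4,  74.5]), array([ 88.9, 131.3]), np.float64(13.0)] (128, 144, 144, 89)
blue [array([ 676.8, -155.2]), array([22.9, 56.7]), np.float64(13.3)] (477, 0, 71, 33)
blue [array([499.4, -39.4]), array([45.3, 14. ]), np.float64(13.3)] (316, 165, 15, 46)
red [array([475.7,  64.8]), array([38.2, 47.9]), np.float64(46.8)] (136, 189, 66, 59)
```

View pics/w7.png

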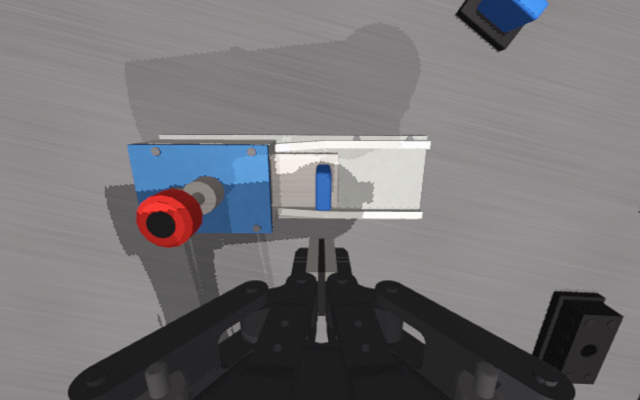

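The wrist view shows the carriage seated in the tunnel: handle at (323,188), about 51 mm before the mouth edge at column 272, where 53 mm is expected at home. The knob is still out, at (162,223).

Emit:
carry_out(
  linear=[
    [-0.05,0.22,0],
    [-0.1,0.44,0],
    [-0.153,0.664,0],
  ],
  twist=[
    [0,0,0],
    [0,0,0],
    [0,0,0],
  ],
)

```text
t: 23.18
tool_pos: [0.4812, 0.0151, 0.1911]
orientation: [[0.973, 0.23, -0.002], [0.23, -0.973, -0.001], [-0.002, 0.0, -1.0]]
force: [0.5, 0.1, -0.3]
gripper_width: 0.0
gripper_force: 0.0
```

Emit:
carry_out(
  linear=[
    [-0.05,0.22,0],
    [-0.1,0.44,0],
    [-0.153,0.664,0],
    [-0.153,0.664,0],
  ],
  twist=[
    [0,0,0],
    [0,0,0],
    [0,0,0],
    [0,0,0],
  ],
)

```text
t: 23.68
tool_pos: [0.469, 0.0685, 0.1913]
orientation: [[0.973, 0.231, -0.002], [0.231, -0.973, -0.001], [-0.002, 0.0, -1.0]]
force: [-1.0, -0.2, 0.2]
gripper_width: 0.0
gripper_force: 0.0
```

Emit:
carry_out(
  linear=[
    [0,0,-0.2],
    [0,0,-0.35],
    [0,0,-0.43],
    [0,0,-0.48],
    [0,0,-0.53],
  ],
  twist=[
    [0,0,0],
    [0,0,0],
    [0,0,0],
    [0,0,0],
    [0,0,0],
  ],
)

```text
t: 24.3
tool_pos: [0.4698, 0.0678, 0.1501]
orientation: [[0.973, 0.229, 0.001], [0.229, -0.973, 0.0], [0.001, 0.0, -1.0]]
force: [-0.1, 0.5, 3.8]
gripper_width: -0.006
gripper_force: 3.3
```

Contact at z = 0.150; pushing down 30 mm.

Emit:
carry_out(
  linear=[
    [0,0,-0.06],
    [0,0,-0.12],
    [0,0,-0.18],
    [0,0,-0.24],
    [0,0,-0.3],
    [0,0,-0.35],
  ],
  twist=[
    [0,0,0],
    [0,0,0],
    [0,0,0],
    [0,0,0],
    [0,0,0],
    [0,0,0],
  ],
)

```text
t: 25.05
tool_pos: [0.4695, 0.0679, 0.1214]
orientation: [[0.973, 0.23, -0.0], [0.23, -0.973, -0.0], [-0.0, 0.0, -1.0]]
force: [-0.5, 0.1, -0.6]
gripper_width: -0.003
gripper_force: 0.0
```

Emit:
carry_out(
  linear=[
    [0,0,-0.02],
    [0,0,-0.04],
    [0,0,-0.05],
    [0,0,-0.05],
  ],
  twist=[
    [0,0,0],
    [0,0,0],
    [0,0,0],
    [0,0,0],
  ],
)

```text
t: 25.55
tool_pos: [0.4696, 0.0678, 0.1201]
orientation: [[0.973, 0.23, 0.001], [0.23, -0.973, -0.0], [0.001, 0.0, -1.0]]
force: [-6.6, 0.3, 9.9]
gripper_width: -0.004
gripper_force: 5.1
```

Emit:
carry_out(
  linear=[
    [0,0,0.1],
    [0,0,0.5],
    [0,0,1],
    [0,0,1],
  ],
  twist=[
    [0,0,0],
    [0,0,0],
    [0,0,0],
    [0,0,0],
  ],
)

```text
t: 26.05
tool_pos: [0.4712, 0.0682, 0.2019]
orientation: [[0.973, 0.23, 0.006], [0.23, -0.973, 0.002], [0.007, -0.001, -1.0]]
force: [-0.1, -0.1, -0.1]
gripper_width: -0.001
gripper_force: 0.0
```

Emit:
carry_out(
  linear=[
    [0.05,-0.3,0.2],
    [0.1,-0.6,0.4],
    [0.2,-1,0.4],
    [0.2,-1,0.4],
    [0.2,-1,0.4],
  ],
  twist=[
    [0,0,0],
    [0,0,0],
    [0,0,0],
    [0,0,0],
    [0,0,0],
  ],
)

```text
t: 26.68
tool_pos: [0.4854, -0.012, 0.2295]
orientation: [[0.973, 0.229, -0.001], [0.229, -0.973, -0.0], [-0.001, -0.0, -1.0]]
force: [-0.5, 0.3, -0.4]
gripper_width: 0.001
gripper_force: 0.0
```

```bash
python3 - <<'E'
from h import *
v=grab("wrist"); save("w8",v); s=ctrl.sense(); print(s["t"],s["tool_pos"],s["force"]); C=cloud(v)
c,m=blob(v,"red",(0,0,640,400),150); print(cv2.boundingRect(c[0]),"red z max",np.percentile(C[...,2][m>0],[50,90,99]))
for c in blob(v,"blue",(0,0,640,400),200)[0][:4]: print("blue",[np.round(a,1) for a in rect(v,c,.066)],cv2.boundingRect(c))
E
```

```text
26.725 [ 0.48544307 -0.01170679  0.22960157] [-0.65612314  0.22326721 -0.20069636]
(211, 169, 46, 44) red z max [0.11923616 0.12078203 0.12200172]
blue [array([470.2,  75. ]), array([ 88.1, 130.8]), np.float64(13.3)] (177, 139, 124, 79)
blue [array([ 685.2, -152.8]), array([48.3, 36.3]), np.float64(69.4)] (484, 0, 62, 40)
blue [array([498.3, -38.4]), array([42.9, 16.5]), np.float64(13.3)] (339, 159, 16, 39)
```

View pics/w8.png

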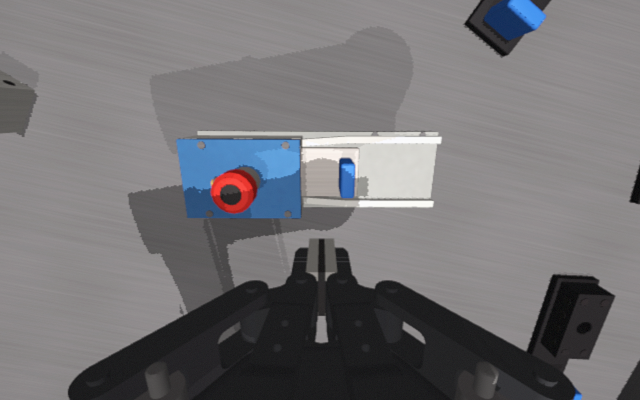

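The knob is down, at (234,190) with its top at z ≈ 0.120. The handle at (347,178) has not moved, and the robot is clear of everything, so I'm handing in.

```bash
python3 -c "
from workcell import ctrl
print(ctrl.sign_off())"
```

```text
the job is handed in; nothing more can be done
None
```

The job is handed in after about 27 s of robot time: the plunger was pulled out, the carriage laid in the guide, retaken by its blue handle and pushed to the stop, and the knob is back fully down with its top measured at 120 mm, so the pin is in the block; sign-off returned no verdict.

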